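Close the parts case and lift it level by its handle

TASK

The aluminium parts case is packed and ready to carry: with the case still standing on the bench, fold its open lid down until it is fully shut, then take the case by the handle across its middle and lift it straight up, about 10 cm clear of the bench. Finish while still holding it there, steady and level, with the bushes still standing in its open half; leave everything else on the bench where it is.

Things in the scene. Friction and masses are not known exactly. Their poses are not given: they have to be found in the camera images.
- case_handle (a point): centre of the case's handle: a fixed straight black bar 16 mm wide (x), 20 mm high, 123 mm long (y), held by an upright steel strap at each end (24 mm wide along x); 113 mm of it is free between the straps. The point lies 112 mm above the case's underside, over the case's middle. Axes of the case: z up, x across the handle, y along it
- case_c (a point): middle of the case's box, 27.5 mm above its underside, same axes as the handle. Open aluminium box 220 mm (x) by 124 mm (y), 55 mm high, walls and floor 4 mm, parted by a cross wall under the handle. The +x half is open and holds the bushes; the -x half has the lid and holds a key block. Loaded it weighs 0.65 to 0.85 kg, nearly balanced about the handle
- case_lid (a joint): angle of the case's hinged aluminium lid: 0 = shut (lying flat on the rim), grows as it swings up; it starts 0.5 to 1.0 rad open and stops at 1.15. A stiff hinge keeps it wherever it is left; pushing its upper face down with 1 to 3 N closes it. While it is up it stands in the way of a gripper at the handle
- case_lid_hinge (a point): middle of the lid's hinge line (along the case's y), fixed to the case 14 mm to the -x side of the handle's middle, 55 mm above the case's underside; axes of the case. The lid is a plate reaching 96 mm from the hinge (to the case's -x when shut), 118 mm wide; its underside passes through the hinge line, its upper face is 5 mm higher, with 2 mm ribs near both sides
- bush0_c (a point): aluminium bush (short thick tube) standing on end in the open half of the case, 30 mm wide, 16 mm bore, 36 mm tall; point half-way up on its axis, z along the axis
- bush1_c (a point): aluminium bush (short thick tube) standing on end in the open half of the case, 30 mm wide, 16 mm bore, 36 mm tall; point half-way up on its axis, z along the axis
- bush2_c (a point): aluminium bush (short thick tube) standing on end in the open half of the case, 30 mm wide, 16 mm bore, 36 mm tall; point half-way up on its axis, z along the axis
- key_block_c (a point): dark metal key block lying in the lidded half, 26 x 60 x 20 mm; point at its centre
- holder_c (a point): cone-shaped steel tool holder, 48 mm wide, 75 mm tall, standing beside the case; point half-way up
- vee_c (a point): dark steel vee-block, 60 x 45 x 42 mm, beside the case; point at its centre
- oil_c (a point): white plastic oil bottle, 60 mm wide, 160 mm tall; point half-way up
- spanner_grip (a point): steel spanner, 190 mm long, lying; point on its handle
- mallet_grip (a point): hammer, 260 mm long, lying; point on its handle
- bin_c (a point): open black parts bin, 150 x 100 x 60 mm, empty; point at its centre
- slug_center (a point): short brass cylinder, 44 mm wide, 30 mm tall; point at its centre

How it is judged:
By the outcome, as a careful person would: the job done as asked, in the order asked, and still so for the second after the job is handed in, while the arm keeps its last pose, push and grip.
It also fails if it takes over 48 s, if anything falls off the work surface, if the arm or the gripper's body presses on something with over 40 N, if the wrist force passes 120 N, or if a joint passes its speed limit or range.

ROBOT

A 7-joint arm with a two-finger parallel gripper is mounted at the origin on the work surface. World frame = base frame: x ahead of the robot, y to its left, z up, the work surface at z = 0. Lengths are in m, angles in rad, forces in N, time in s.
With the tool pointing down it reaches from about 0.425 to 0.825 m from the base axis. Payload 3.6 kg.
Tool frame: the origin (TCP) lies midway between the tips of the shut fingers; the grasp point (between the pads) lies 19 mm behind it; z points along the fingers, y is the direction in which the jaws open and shut (so a half turn about z gives the same grasp; the last joint's range is limited). The gripper opens to 85 mm and grips with 20 to 120 N. Pads are 22 mm wide; open, the fingers measure 114 mm over their backs; the gripper's body (76 mm by 85 mm) begins 54 mm behind the grasp point. The pads swing forward as they close: fully open they stand 13 mm farther back than shut.
Start: joints at [-1.278, 0.615, -0.013, 1.423, 0.008, 1.103, -0.04], TCP at [0.204, 0.617, 0.231] pointing down, gripper open.
Joint ranges: [-3.12, 3.12], [-0.3, 2.06], [-1.34, 1.32], [0.26, 2.42], [-1.36, 4.5], [0.01, 1.98], [-2.84, 2.84]. Speed limits (rad/s): [2.79, 2.79, 3.14, 3.14, 3.14, 3.14, 3.14].

INTERFACE

Orientations are given as a unit quaternion [w, x, y, z].
In Python, from rig import monitor, viewer, job gives the robot as it stands.
- The arm moves only by the shell command python3 -m crank 'ROWS' [OPENING] [FORCE]. ROWS is JSON, a list of rows, each a list of 4 numbers: the shift along the world's x, y, z in cm, then the turn about the world's z in degrees. A call has 1 to 10 rows; each row is the pose to reach, as a shift and turn from the pose commanded when the call began; what a row does not reach only later rows make up. A row lasts 1/12 s, in which the tool goes at most 41.7 mm and 7.16 degrees, less where a joint would pass 70% of its speed; a pose out of reach is approached as far as the arm can. A call with a gripper value outside its range is refused whole. OPENING is the finger opening in cm, from 0 to 8.54, set as the call begins (- or left out, the last holds). The fingers move at their own pace and stop on an object; FORCE is the grip in N (left out, the last holds). Time passes only in rows, so rows that repeat a pose let the fingers close. It gives the time, the measured TCP pose, the force and the opening at its end, in the units of the state.
- monitor.sense(): the state, without advancing time (a new reading comes with each control period).
- viewer.grab_frame(name): name is "scene" or "top"; returns (picture, depth): 420x560x3 uint8, red, green, blue; 420x560 float32, m along the optical axis (not along the pixel's ray), 0 where there is no reading.
- viewer.calibration(name): a dict with "vertical_fov" (degrees; the focal length in pixels is half the picture's height over the tangent of half this angle, whatever the lens; pixels are square), "cx", "cy" (the principal point, pixels), "R" (3x3) and "t" (3): a world point X has camera coordinates R X + t. Camera axes: x right, y down, z forward; pixel columns grow to the right and rows downward; lengths in m; the calibration is good to about 2 mm. A picture is of the moment at which its call begins. calibration takes no time and is no camera call.
- job.job_done(): hands the job in, once; it reports no verdict.
The state is a dict: "t": time; "joint_pos": joint angles; "dq": joint speeds; "joint_efforts": joint torques, N m; "tool_pos": TCP position; "tcp_rot": TCP orientation; "force": force on the tool from outside, world axes, zero at the start; "torque": the same for the moment, N m; "width": opening from 0.0 (shut) to 1.0 (fully open).
Only numpy, scipy, OpenCV 4.12 (cv2) and the standard library are available. Lean on these libraries where they do the work, as an engineer would, in place of code of your own. Each camera call takes 0.05 s, during which the arm holds its last target. There are 200 camera calls.

## Working session

There is one attempt and no reset: what is moved stays moved. The work goes in short steps, Python scripts to look and compute and a shell command to move; the robot and the scene stay as the last step left them, time stands still between calls to the robot, and variables do not carry over. Pictures are saved under pics/ and viewed, about 8 in all and at most 12, crops included, and the job is handed in when it is done.

```bash
mkdir -p pics; cat > h.py <<'E'
import numpy as np,cv2
from rig import monitor,viewer,job
def grab(n,f):
    p,d=viewer.grab_frame(n); cv2.imwrite('pics/'+f+'.png',cv2.cvtColor(p,cv2.COLOR_RGB2BGR)); np.save('pics/'+f+'.npy',d); return p,d
def cloud(n,d):
    c=viewer.calibration(n); f=d.shape[0]/2/np.tan(np.radians(c['vertical_fov']/2))
    v,u=np.indices(d.shape); P=np.stack([(u-c['cx'])/f*d,(v-c['cy'])/f*d,d],-1)
    W=(P-np.array(c['t']))@np.array(c['R']); W[d==0]=np.nan; return W
E
python3 - <<'E'
from h import *
for n in('scene','top'):
    p,d=grab(n,n+'0'); np.save('pics/W'+n+'0.npy',cloud(n,d)); print(n,viewer.calibration(n))
print(monitor.sense())
E
```

```text
scene {'vertical_fov': 55.40846973019624, 'cx': 278.65678086709045, 'cy': 207.42794664020133, 'R': array([[-0.44135096,  0.89730942,  0.00671878],
       [ 0.64553897,  0.32269806, -0.69220329],
       [-0.62328867, -0.30116735, -0.7216713 ]]), 't': array([ 0.21753135, -0.25444047,  1.53710678])}
top {'vertical_fov': 43.419185688285836, 'cx': 274.28647847427675, 'cy': 210.69734869105045, 'R': array([[-0.00598012, -0.99987264, -0.01479679],
       [-0.98725564,  0.00825659, -0.15892807],
       [ 0.15903   ,  0.0136578 , -0.98717928]]), 't': array([-1.54521122e-03,  5.00357936e-01,  1.63844612e+00])}
{'t': 0.1, 'joint_pos': array([-1.27751828,  0.61585563, -0.01257644,  1.42474258,  0.00806496,
        1.10340367, -0.04039683]), 'dq': array([ 3.38999818e-04, -2.53199997e-03, -1.98913375e-03, -4.50031646e-03,
        4.17054946e-04,  5.24578610e-05, -4.18278508e-04]), 'joint_efforts': array([ 9.70830770e-04, -4.70383072e+01,  2.60080956e-01, -1.71570826e+01,
        1.00168999e-02,  5.86414229e-03,  1.07069135e-05]), 'tool_pos': array([0.20411508, 0.61639342, 0.23023129]), 'tcp_rot': array([-1.77001330e-04,  1.59198608e-01,  9.87245872e-01, -1.16648876e-03]), 'force': array([-0.97700822,  0.55744225, -0.04240181]), 'torque': array([ 0.00254756, -0.00971305,  0.02282035]), 'width': 1.000619805240619}
```

View pics/scene0.png

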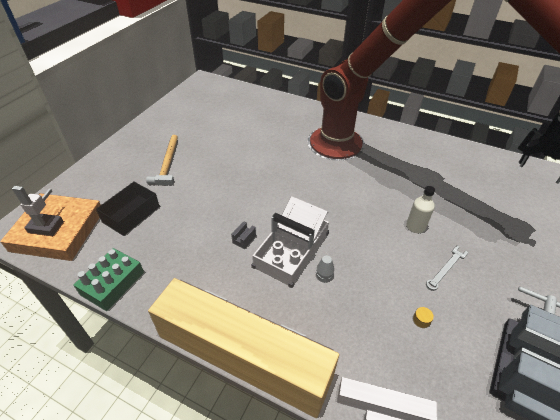

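View pics/top0.png

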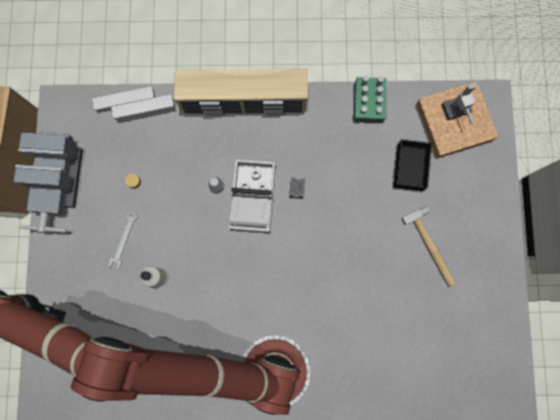

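The case is at top pixel (252,195) and scene pixel (290,240). Its open half points away from the robot and the lid is on the robot side. The holder (215,185) and vee-block (297,188) are either side of it. Next I'll measure it.

```bash
python3 - <<'E'
from h import *
W=np.load('pics/Wtop0.npy'); S=np.load('pics/Wscene0.npy')
A=W[155:236,222:282].reshape(-1,3);B=S[190:290,225:345].reshape(-1,3)
a=cv2.imread('pics/top0.png')[150:240,200:310]; b=cv2.imread('pics/scene0.png')[190:295,225:345]
cv2.imwrite('pics/crop0.png',np.hstack([cv2.resize(a,(440,360),interpolation=2),cv2.resize(b,(411,360),interpolation=2)])[:, :800])
for nm,Q in(('top',A),('scene',B)):
    Q=Q[~np.isnan(Q[:,0])]
    h=Q[(Q[:,2]>.1)]; print(nm,'z>.1',len(h),h.min(0),h.max(0))
    h=Q[(Q[:,2]>.03)]; print(nm,cv2.minAreaRect((h[:,:2]*1000).astype(np.float32)))
    h=Q[(Q[:,2]>.05)&(Q[:,2]<.062)]; print('rim',h.min(0),h.max(0))
for v in range(156,236,4): print(v,[tuple(np.round(W[v,u]*1000).astype(int)) for u in(240,252,264)])
for p in((215,185),(297,188)): print(W[p[1],p[0]])
E
```

```text
top z>.1 587 [0.44540189 0.00341618 0.10001643] [0.56856903 0.13126521 0.13135015]
top ((552.804931640625, 84.47737121582031), (163.8777618408203, 221.82992553710938), 85.1506118774414)
rim [ 0.43617437 -0.00538635  0.05013885] [0.6642428  0.13431674 0.06199857]
scene z>.1 681 [0.45026483 0.00618016 0.10001583] [0.56917764 0.13608387 0.12665786]
scene ((571.7457275390625, 51.2747802734375), (237.88694763183594, 287.58349609375), 34.10824203491211)
rim [ 0.44435    -0.00211254  0.05004163] [0.66619099 0.20785611 0.06195222]
156 [(np.int64(691), np.int64(108), np.int64(1)), (np.int64(692), np.int64(69), np.int64(-5)), (np.int64(692), np.int64(29), np.int64(-3))]
160 [(np.int64(664), np.int64(104), np.int64(55)), (np.int64(678), np.int64(68), np.int64(-2)), (np.int64(677), np.int64(28), np.int64(0))]
164 [(np.int64(662), np.int64(107), np.int64(10)), (np.int64(659), np.int64(67), np.int64(18)), (np.int64(653), np.int64(27), np.int64(40))]
168 [(np.int64(651), np.int64(108), np.int64(-2)), (np.int64(648), np.int64(68), np.int64(10)), (np.int64(647), np.int64(28), np.int64(11))]
172 [(np.
[... 1616 characters left out ...]
 np.int64(98)), (np.int64(474), np.int64(26), np.int64(101))]
220 [(np.int64(461), np.int64(98), np.int64(114)), (np.int64(460), np.int64(62), np.int64(113)), (np.int64(461), np.int64(25), np.int64(108))]
224 [(np.int64(463), np.int64(106), np.int64(9)), (np.int64(449), np.int64(62), np.int64(109)), (np.int64(449), np.int64(26), np.int64(102))]
228 [(np.int64(444), np.int64(103), np.int64(52)), (np.int64(444), np.int64(65), np.int64(51)), (np.int64(448), np.int64(29), np.int64(17))]
232 [(np.int64(438), np.int64(107), np.int64(-4)), (np.int64(439), np.int64(69), np.int64(-9)), (np.int64(437), np.int64(29), np.int64(2))]
[0.5776165  0.18006465 0.07733309]
[ 0.57600191 -0.07870469  0.02705231]
```

View pics/crop0.png

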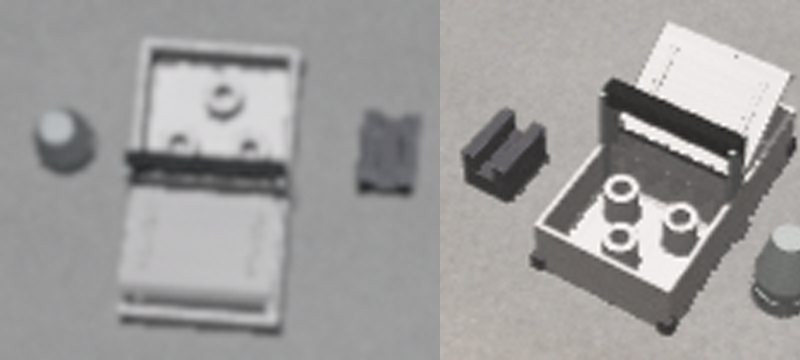

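The lid is about 0.6 rad open, with its outer edge near x=0.455. The handle is at about (0.552, 0.065). I'll start moving over the lid with the fingers shut and fit the case yaw from the saved clouds.

```bash
python3 - <<'E'
from h import *
for n,(r,c) in dict(top=(slice(150,240),slice(222,282)),scene=(slice(190,290),slice(225,345))).items():
    W=np.load(f'pics/W{n}0.npy')[r,c].reshape(-1,3)
    m=(W[:,2]>.112)&(W[:,2]<.13)&(W[:,0]>.525)&(W[:,0]<.58)&(W[:,1]<.14); h=W[m]
    print(n,len(h),cv2.minAreaRect((h[:,:2]*1000).astype(np.float32)),h.mean(0)); s=np.polyfit(h[:,1],h[:,0],1); print('yaw deg',-np.degrees(np.arctan(s[0])),'x at y mid',np.polyval(s,h[:,1].mean()),np.percentile(h[:,1],[1,99]))
    m=(W[:,2]>.062)&(W[:,0]<.53)&(W[:,1]<.11)&(W[:,1]>.02)&(W[:,2]<.13); s=np.polyfit(W[m,0],W[m,2],1); print('lid',np.arctan(s[0]))
E
python3 -m crank '[[1,-4,0,-7],[3,-8,0,-14],[5,-12,0,-21],[7,-15,0,-28],[9,-18,0,-35],[11,-22,0,-42],[13,-26,0,-49],[15,-30,0,-56],[17,-34,0,-63],[18,-37,0,-66]]' 0 30
```

```text
top 227 ((549.13330078125, 65.08717346191406), (122.66060638427734, 21.24773406982422), 85.43453979492188) [0.54981537 0.06515803 0.12132259]
yaw deg -4.659925922645302 x at y mid 0.5498153652154723 [0.0042438  0.12575493]
lid -0.523302211747507
scene 276 ((551.4118041992188, 69.63743591308594), (122.90791320800781, 25.504497528076172), 84.99301147460938) [0.55383068 0.07235745 0.11900106]
yaw deg -4.102687275122759 x at y mid 0.5538306815420097 [0.00929418 0.13032757]
lid -0.5624984545614148
t: 0.93
tool_pos: [0.3844, 0.2472, 0.2312]
tcp_rot: [0.0, 0.673, 0.74, 0.0]
force: [1.4, -0.4, 0.2]
width: 0.0
```

```bash
python3 -m crank '[[2,-3.5,0,-3],[4,-7,0,-6],[6,-10.5,0,-8],[8,-14,0,-10],[9,-17.4,-1,-10],[9,-17.4,-4,-10],[9,-17.4,-7,-10],[9,-17.4,-9,-10],[9,-17.4,-9,-10]]' 0
python3 - <<'E'
from h import *
print(monitor.sense()['force'])
p,d=grab('scene','s1');cv2.imwrite('pics/s1c.png',cv2.resize(p[130:310,200:400,::-1],None,fx=3,fy=3,interpolation=2))
E
```

```text
t: 1.68
tool_pos: [0.4703, 0.0745, 0.1376]
tcp_rot: [-0.003, 0.733, 0.68, -0.004]
force: [-1.9, -0.3, -0.7]
width: 0.0
[-1.94211477 -0.2741566  -0.711672  ]
```

View pics/s1c.png

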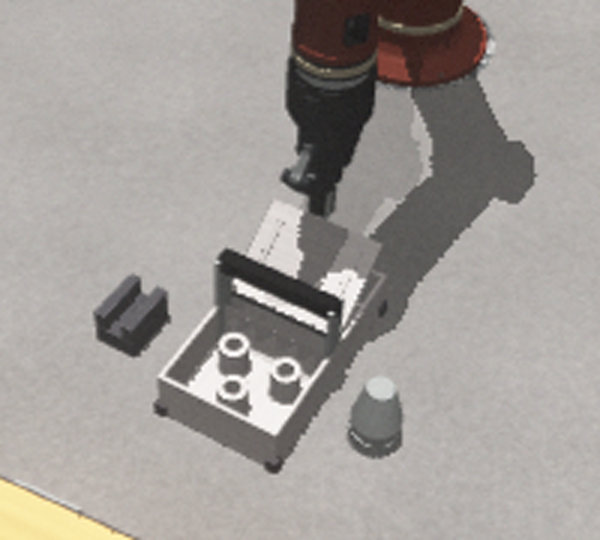

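The shut fingers (crop (320,205)) hang over the outer part of the lid, centred in y. Now I'll press down gradually, watching the force.

```bash
python3 -m crank '[[0.5,0,-1,0],[0.5,0,-2,0],[0.5,0,-2.5,0],[0.5,0,-3,0],[0.5,0,-3.5,0],[0.5,0,-4,0],[0.5,0,-4.5,0],[0.5,0,-5,0],[0.5,0,-5.5,0],[0.5,0,-5.5,0]]' 0
python3 -m crank '[[0,0,-0.5,0],[0,0,-1,0],[0,0,-1.2,0],[0,0,-1.4,0],[0,0,-1.4,0]]' 0
```

```text
t: 2.57
tool_pos: [0.4781, 0.075, 0.0854]
tcp_rot: [-0.0, 0.733, 0.68, -0.001]
force: [-0.1, -0.3, 0.1]
width: -0.001
t: 2.98
tool_pos: [0.4783, 0.0749, 0.0719]
tcp_rot: [-0.0, 0.733, 0.68, -0.0]
force: [-0.1, -0.4, -0.6]
width: 0.0
```

```bash

python3 -m crank '[[0,0,-0.4,0],[0,0,-0.7,0],[0,0,-0.9,0],[0,0,-0.9,0]]' 0
python3 - <<'E'
from h import *
print(monitor.sense()['force'])
p,d=grab('scene','s2');cv2.imwrite('pics/s2c.png',cv2.resize(p[160:300,220:360,::-1],None,fx=4,fy=4,interpolation=2))
E
```

```text
t: 3.32
tool_pos: [0.4784, 0.075, 0.0628]
tcp_rot: [-0.0, 0.733, 0.68, -0.0]
force: [-0.4, -0.7, 0.2]
width: 0.003
[-0.44719871 -0.67894481  0.17851129]
```

View pics/s2c.png

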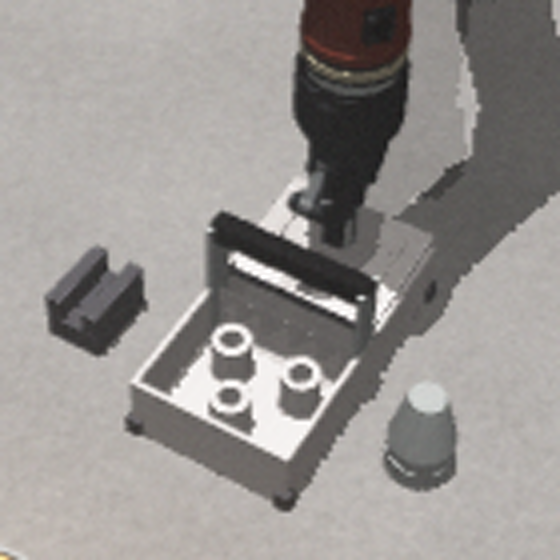

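The lid now lies nearly flat under the fingers (crop (340,235)). I'll press until I see a clear force.

```bash

python3 -m crank '[[0,0,-0.2,0],[0,0,-0.3,0],[0,0,-0.4,0],[0,0,-0.4,0]]' 0
```

```text
t: 3.7
tool_pos: [0.4787, 0.075, 0.06]
tcp_rot: [-0.0, 0.733, 0.68, 0.0]
force: [-1.4, 0.3, 6.4]
width: -0.0
```

```bash

python3 -m crank '[[0,0,-0.15,0],[0,0,-0.3,0],[0,0,-0.3,0],[0,0,-0.3,0]]' 0
python3 -m crank '[[0,0,1,0],[0,0,4,0],[0,0,8,0],[0,0,12,0],[2,0,14,0],[4,0,14,0],[6,0,14,0],[7.3,-0.8,14,0],[7.3,-0.8,14,0]]' 8.5
python3 - <<'E'
from h import *
W={}
for n in('top','scene'):
    p,d=grab(n,n+'3'); W[n]=cloud(n,d)
    if n=='scene': cv2.imwrite('pics/s3c.png',cv2.resize(p[140:300,200:360,::-1],None,fx=3.5,fy=3.5,interpolation=2))
    A=W[n].reshape(-1,3); c=np.array([.551,.067]);a=np.radians(-4.4)
    l=(A[:,:2]-c)@np.array([[np.cos(a),-np.sin(a)],[np.sin(a),np.cos(a)]])
    for lo in range(-105,-15,15):
        m=(l[:,0]>lo/1e3)&(l[:,0]<(lo+15)/1e3)&(abs(l[:,1])<.05)&(A[:,2]>.03)&(A[:,2]<.13); print(n,lo,m.sum(),np.nanmedian(A[m,2]) if m.any() else None)
E
```

```text
t: 4.03
tool_pos: [0.4788, 0.075, 0.0596]
tcp_rot: [-0.0, 0.733, 0.68, 0.001]
force: [-5.7, -0.1, 30.3]
width: -0.001
t: 4.78
tool_pos: [0.5541, 0.0653, 0.1964]
tcp_rot: [0.002, 0.734, 0.679, 0.001]
force: [-0.1, -0.5, -0.3]
width: 0.999
top -105 87 0.061026545747984794
top -90 80 0.06081564374072457
top -75 82 0.06023490464314338
top -60 81 0.06053796840686202
top -45 73 0.060542050024869745
top -30 71 0.06045413550011375
scene -105 130 0.05892436751911656
scene -90 123 0.05900985754645706
scene -75 129 0.058814944263122705
scene -60 34 0.05983345541490702
scene -45 0 None
scene -30 109 0.05852567004518487
```

View pics/s3c.png

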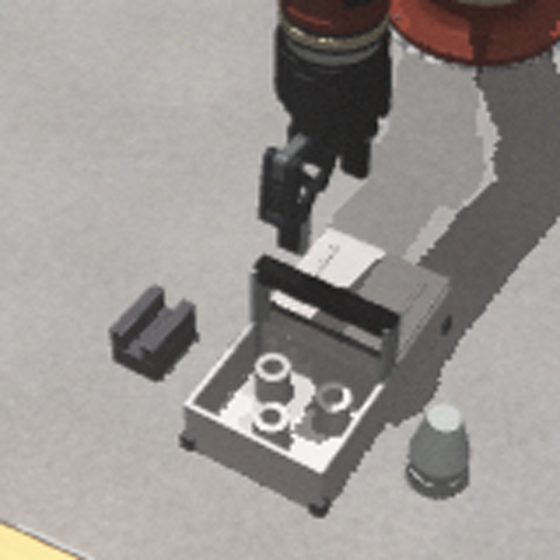

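The lid lies flat: its top is at 59–61 mm all along. The open jaws straddle the handle, so I'll descend and grip.

```bash

python3 -m crank '[[-0.2,0.1,-2,0],[-0.3,0.2,-4,0],[-0.3,0.2,-6,0],[-0.3,0.2,-8,0],[-0.3,0.2,-9.3,0],[-0.3,0.2,-10.3,0],[-0.3,0.2,-10.3,0],[-0.3,0.2,-10.3,0]]' 8.5
python3 -m crank '[[0,0,0,0],[0,0,0,0],[0,0,0,0],[0,0,0,0],[0,0,0,0],[0,0,0,0],[0,0,0,0],[0,0,0,0]]' 0.5 30
python3 - <<'E'
from h import *
for n in('top','scene'):
    p,d=grab(n,n+'4'); 
    if n=='scene': cv2.imwrite('pics/s4c.png',cv2.resize(p[140:300,200:360,::-1],None,fx=3.5,fy=3.5,interpolation=2))
E
```

```text
t: 5.55
tool_pos: [0.548, 0.0692, 0.0932]
tcp_rot: [-0.0, 0.733, 0.68, -0.0]
force: [0.0, 0.6, -0.2]
width: 0.994
t: 6.22
tool_pos: [0.5492, 0.069, 0.0937]
tcp_rot: [0.0, 0.733, 0.68, 0.001]
force: [0.5, 1.1, 2.5]
width: 0.184
```

View pics/s4c.png

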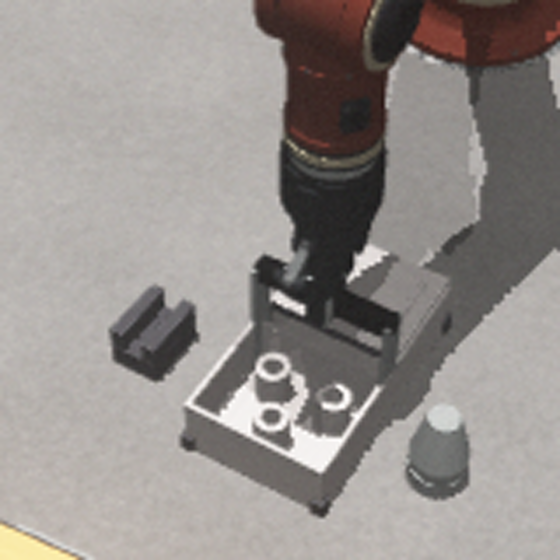

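The jaws hold the bar near its middle, with the opening at 15.7 mm. I'll firm up the grip and lift smoothly.

```bash

python3 -m crank '[[0,0,0,0],[0,0,0,0],[0,0,0,0],[0,0,0.05,0],[0,0,0.15,0],[0,0,0.3,0],[0,0,0.5,0],[0,0,0.8,0],[0,0,1.1,0],[0,0,1.4,0]]' 0.5 90
python3 -m crank '[[0,0,0.3,0],[0,0,0.7,0],[0,0,1.2,0],[0,0,1.8,0],[0,0,2.4,0],[0,0,3,0],[0,0,3.6,0],[0,0,4.2,0],[0,0,4.8,0],[0,0,5.3,0]]'
python3 -m crank '[[0,0,0.5,0],[0,0,1.0,0],[0,0,1.6,0],[0,0,2.2,0],[0,0,2.7,0],[0,0,3.1,0],[0,0,3.35,0],[0,0,3.5,0],[0,0,3.5,0],[0,0,3.5,0]]'
python3 -m crank '[[0,0,0,0],[0,0,0,0],[0,0,0,0],[0,0,0,0],[0,0,0,0],[0,0,0,0],[0,0,0,0],[0,0,0,0]]'
python3 - <<'E'
from h import *
print(monitor.sense()['force'],monitor.sense()['torque'])
for n in('top','scene'):
    p,d=grab(n,n+'5'); W=cloud(n,d)
    if n=='scene': cv2.imwrite('pics/s5c.png',cv2.resize(p[120:300,200:380,::-1],None,fx=3.3,fy=3.3,interpolation=2))
    A=W.reshape(-1,3);c=np.array([.551,.067]);a=np.radians(-4.4)
    l=(A[:,:2]-c)@np.array([[np.cos(a),-np.sin(a)],[np.sin(a),np.cos(a)]])
    for nm,m in dict(rim=(l[:,0]>.0),lid=(l[:,0]<-.03)).items():
        m=m&(abs(l[:,0])<.115)&(abs(l[:,1])<.064)&(A[:,2]>.147)&(A[:,2]<.175)
        if m.sum()>20:
            s=np.linalg.lstsq(np.c_[l[m],np.ones(m.sum())],A[m,2],rcond=None)[0]; print(n,nm,m.sum(),s,np.median(A[m,2]))
E
```

```text
t: 7.15
tool_pos: [0.548, 0.0689, 0.1071]
tcp_rot: [-0.0, 0.733, 0.68, -0.001]
force: [0.1, -0.4, -7.7]
width: 0.166
t: 7.98
tool_pos: [0.5487, 0.069, 0.1611]
tcp_rot: [0.0, 0.733, 0.68, 0.0]
force: [0.5, 0.2, -7.2]
width: 0.171
t: 8.82
tool_pos: [0.5484, 0.069, 0.1951]
tcp_rot: [-0.0, 0.733, 0.68, -0.0]
force: [0.7, -0.0, -7.7]
width: 0.169
t: 9.48
tool_pos: [0.5486, 0.069, 0.1953]
tcp_rot: [-0.0, 0.733, 0.68, 0.0]
force: [0.3, 0.3, -7.8]
width: 0.171
[ 0.27160325  0.32435008 -7.78466416] [-0.03429831 -0.04590427 -0.00393304]
top rim 70 [ 0.04376461 -0.21227212  0.14147827] 0.156640383413704
top lid 600 [0.0144221  0.00649153 0.16316099] 0.16213369809224754
scene rim 354 [-0.03664696  0.0005922   0.15678108] 0.15420387365090726
scene lid 462 [-0.00408365 -0.0190557   0.15972084] 0.1599200383018095
```

View pics/s5c.png

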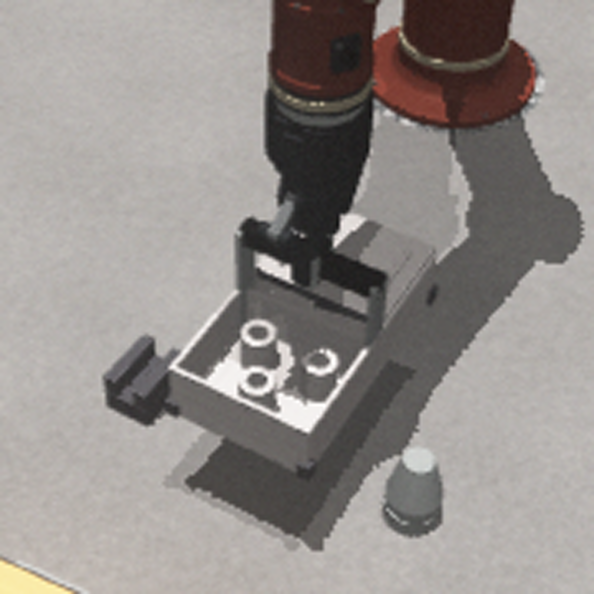

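The case hangs level about 10.1 cm up (lid top at 161 mm, up from 60). The lid is shut, and the three bushes are standing at crop (258,340), (320,365) and (257,385). The vee-block and holder are still in place and the force is steady.

```bash
python3 -c "
from rig import job;print(job.job_done())"
```

```text
the job is handed in; nothing more can be done
None
```

The lid is shut, and the case is held by its handle about 10 cm above the bench. I handed the job in at about 9.6 s on the robot's clock.

- **Lid:** I pressed it down with the shut fingers until it lay flat. The last press reached about 30 N, well above the 1 to 3 N needed but under the 40 N limit. Depth readings then put its upper face at 59–61 mm all along.
- **Grip and lift:** I gripped the bar near its middle at 90 N and lifted it straight up by 10.1 cm. The force held steady at about −7.8 N over the last readings.
- **Level:** Slopes fitted to the lid were about 1° or less. Fits to the open half's rim disagreed: about 2° from the scene camera, and an unusable tilt from the top camera with few points. I relied on the lid fits and the picture.
- **Contents and surroundings:** The last picture shows all three bushes standing, and the vee-block and tool holder look undisturbed. I didn't look at the other bench items again, but the arm never went down near them.

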